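# Vent a vacuum manifold and set its bleed valve

## Task

On the vacuum manifold, first vent it by pushing the round spring plunger all the way down, keep it down for about half a second, and let it come back up. Then turn the bar-shaped thumbscrew of the bleed valve clockwise until it seats, pause there a moment, back it off a quarter turn and finish still gripping the thumbscrew at that setting, so that it cannot creep. Leave everything else on the bench where it is.

Things in the scene. Friction and masses are not known exactly. Their poses are not given: they have to be found in the camera images.
- plunger_top (a point): Centre of the flat top of the vent plunger: a round black cap, 34 mm across and 10 mm thick, on a thin rod above a steel round valve housing (44 mm across), which sits on top of the manifold. The top is about 141 mm above the bench when up. z points up. It is pushed straight down.
- vent_plunger (a joint): How far the plunger is pushed down, in m: 0 up, 0.012 at its bottom stop. Spring: about 4 N to start, 9 N at the bottom; it springs back by itself.
- screw_grip (a point): Centre of the grip of the bleed thumbscrew, on its turning axis (vertical), 136 mm above the bench: a black bar with rounded ends, 46 mm long, 12 mm thick and 26 mm high, standing on a thin steel stem; the bottom of the bar is 11 mm above its steel housing (44 mm across at the foot, 32 mm at the top, the same as the plunger's). x lies along the bar and turns with it, y across its 12 mm thickness, z up. It turns in place: it does not rise noticeably.
- bleed_screw (a joint): Angle of the thumbscrew from its seat, in rad: 0 is seated against a hard stop, it grows as it is unscrewed (anticlockwise seen from above), up to 2.6. It starts 0.5 to 1.4 from its seat, turns stiffly (about 0.05 N m) and stays where it is left.
- manifold: The vacuum manifold, fixed to the bench: an aluminium bar 400 mm long (its y), 60 mm wide (its x), its top 80 mm above the bench, on two black feet. Origin on the bench under its centre. Along its top, at y = -120, 0 and 120 mm, stand the plunger valve, the bleed valve and a filter funnel, in any order.
- funnel: Steel filter funnel on a rubber stopper, fixed on the manifold, 60 mm across, its rim 181 mm above the bench. Origin at its foot, on the manifold's top. Not part of the job.
- cap_a_mid (a point): Loose blue screw cap lying on the bench by the manifold, 34 mm across, 13 mm high; its centre. Leave alone.
- cap_b_mid (a point): Another such cap. Leave alone.
- beaker: Small glass beaker, 56 mm across, 70 mm high; origin at the centre of its foot. Leave alone.
- tube_rack: Purple rack 100 x 200 mm with capped tubes, 123 mm high; origin at the centre of its underside. Leave alone.
- bottle_a: Bottle, 86 mm across, 175 mm high, origin under its centre. Leave alone.
- bottle_b: Bottle, 70 mm across, 140 mm high, origin under its centre. Leave alone.
- pipette: White pipette lying on the bench, 230 mm long (its y), 28 mm high; origin on the bench. Leave alone.
- timer: Flat grey timer, 90 x 60 x 20 mm, origin under its centre. Leave alone.

How it is judged:
By the outcome, as a careful person would: the job done as asked, in the order asked, and still so for the second after the job is handed in, while the arm keeps its last pose, push and grip.
It also fails if it takes over 58 s, if anything falls off the work surface, if the arm or the gripper's body presses on something with over 40 N, if the wrist force passes 120 N, or if a joint passes its speed limit or range.

## Robot

A 6-joint arm with a two-finger parallel gripper is mounted at the origin on the work surface. World frame = base frame: x ahead of the robot, y to its left, z up, the work surface at z = 0. Lengths are in mm, angles in rad, forces in N, time in s.
With the tool pointing down it reaches from about 300 to 750 mm from the base axis. Payload 8.5 kg.
Tool frame: the origin (TCP) lies at the very end of the fingers, on their centre line; the grasp point (between the pads) lies 19 mm behind it; z points along the fingers, y is the line along which they close (so a half turn about z gives the same grasp; the last joint's range is limited). The gripper opens to 85 mm and grips with 20 to 120 N. Pads are 22 mm wide; open, the fingers measure 114 mm over their backs; the gripper's body (76 mm by 85 mm) begins 54 mm behind the grasp point. The pads swing forward as they close: fully open they stand 13 mm farther back than shut.
Start: joints at [-1.424, 0.381, 1.297, -0, 1.464, -0.215], TCP at [194.67, -514.377, 231.322] pointing down, gripper open.
Joint ranges: [-3.11, 3.11], [-0.89, 2.33], [0.22, 2.48], [-1.42, 4.56], [0.17, 2.85], [-2.88, 2.88]. Speed limits (rad/s): [2.39, 2.39, 3.14, 3.14, 3.14, 3.14].

## Interface

Orientations are given as a unit quaternion [x, y, z, w].
In Python, from station import * gives the robot as it stands.
- The arm moves only by the tool drive_tool, never from a script. Its argument "targets" is one flat list of numbers, 7 for each row, row after row: the shift along the tool's x, y, z in mm, then the turn, a rotation vector about the tool's x, y, z in degrees, then the opening, from 0 (shut) to 1 (fully open). A call has 1 to 12 rows; each row is the pose to reach, as a shift and turn from the pose commanded when the call began, along the tool's axes at that moment; what a row does not reach only later rows make up. A row lasts 1/8 s, in which the tool goes at most 62.5 mm and 10.7 degrees, less where a joint would pass 70% of its speed; a pose out of reach is approached as far as the arm can. A call with a gripper value outside its range is refused whole. The fingers move at their own pace and stop on an object; "newtons" is the grip in N (left out, the last holds). Time passes only in rows, so rows that repeat a pose let the fingers close. It gives the time, the measured TCP pose, the force, the opening and the grip force at its end, in the units of the state.
- read_state(): the state, without advancing time (a new reading comes with each control period).
- camera(name): name is "scene" or "top" or "wrist"; returns a dict with "color" (384x512x3 uint8, blue, green, red), "range_z" (384x512 float32, mm along the optical axis (not along the pixel's ray), 0 where there is no reading), "K" (3x3 intrinsics, pixels), "T" (4x4, takes a point from camera to world coordinates); the wrist camera has in their place "hand_eye" (4x4, takes a point from camera to tool coordinates, whose origin is the TCP and whose axes are the flange's). Camera axes: x right, y up, looking along -z (the intrinsics and any distortion apply to the point x, -y, -z); pixel columns grow to the right and rows downward; lengths in mm; the calibration is good to about 2 mm. The wrist camera is an equidistant fisheye: a pixel r from the principal point sees the ray r / f radians off the axis. A picture is of the moment at which its call begins: read the wrist's pose just before it.
- close_job(): hands the job in; it is judged then, once.
The state is a dict: "time_s": time; "q": joint angles; "qd": joint speeds; "tau": joint torques, N m; "tcp_pos": TCP position; "eef_rot": TCP orientation; "ft_force": force on the tool from outside, world axes, zero at the start; "moment": the same for the moment, N m; "opening": finger opening in mm; "grip_force": force on a finger pad.
Only numpy, scipy, OpenCV 4.12 (cv2) and the standard library are available. Lean on these libraries where they do the work, as an engineer would, in place of code of your own. Each camera call takes 0.05 s, during which the arm holds its last target. There are 200 camera calls.

## Working session

There is one attempt and no reset: what is moved stays moved. The work goes in short steps, Python scripts to look and compute and a tool call to move; the robot and the scene stay as the last step left them, time stands still between calls to the robot, and variables do not carry over. Pictures are saved under pics/ and viewed, at most 10 in all, crops included, and the job is handed in when it is done.

Besides the shell and the picture viewer there is one more tool, called after "Call:" in YAML: its name, and indented under it one key for each argument. drive_tool: Moves the arm, as the interface text tells. Its arguments: {"type":"object","properties":{"targets":{"type":"array","items":{"type":"number"}},"newtons":{"type":"number"}},"required":["targets"]}

```bash
mkdir -p pics; python3 - <<'E'
from station import *
import cv2,numpy as np
s=read_state();print(s)
for n in("top","scene"):
    c=camera(n);cv2.imwrite(f"pics/{n}0.png",cv2.resize(c["color"],(800,600)));np.savez(f"{n}0.npz",**{k:v for k,v in c.items()})
    print(n,c["K"].tolist(),c["T"].round(3).tolist())
E
```

```text
{'time_s': 0.0, 'q': array([-1.42428963e+00,  3.81182119e-01,  1.29828344e+00,  1.90324542e-05,
        1.46359929e+00, -2.15262452e-01]), 'qd': array([ 0.00158096,  0.00225377,  0.00033877,  0.00030311, -0.00075195,
        0.00120383]), 'tau': array([ 7.71670420e-04, -4.48457515e+01, -2.31279910e+01, -1.22996448e-04,
        4.62045296e-03,  2.12494734e-05]), 'tcp_pos': array([ 194.63777631, -514.08512022,  230.7115847 ]), 'eef_rot': array([ 9.83684861e-01,  1.79898728e-01,  3.47558411e-05, -7.35340105e-04]), 'ft_force': array([0.37048382, 1.11484015, 0.45605115]), 'moment': array([ 0.00057035, -0.02138034, -0.0557609 ]), 'grip_force': 0.0, 'opening': 85.41775198212702}
top [[386.95756217826465, 0.0, 258.94113160534476], [0.0, 386.95756217826465, 194.4941559712785], [0.0, 0.0, 1.0]] [[-0.013, 0.995, -0.094, 440.741], [-1.0, -0.014, -0.012, -17.404], [-0.013, 0.094, 0.995, 1399.832], [0.0, 0.0, 0.0, 1.0]]
scene [[425.0454793511749, 0.0, 253.60865865289696], [0.0, 425.0454793511749, 194.06761855092344], [0.0, 0.0, 1.0]] [[0.531, -0.696, 0.484, 1143.449], [0.848, 0.446, -0.288, -368.351], [-0.016, 0.563, 0.826, 1133.946], [0.0, 0.0, 0.0, 1.0]]
```

View pics/top0.png

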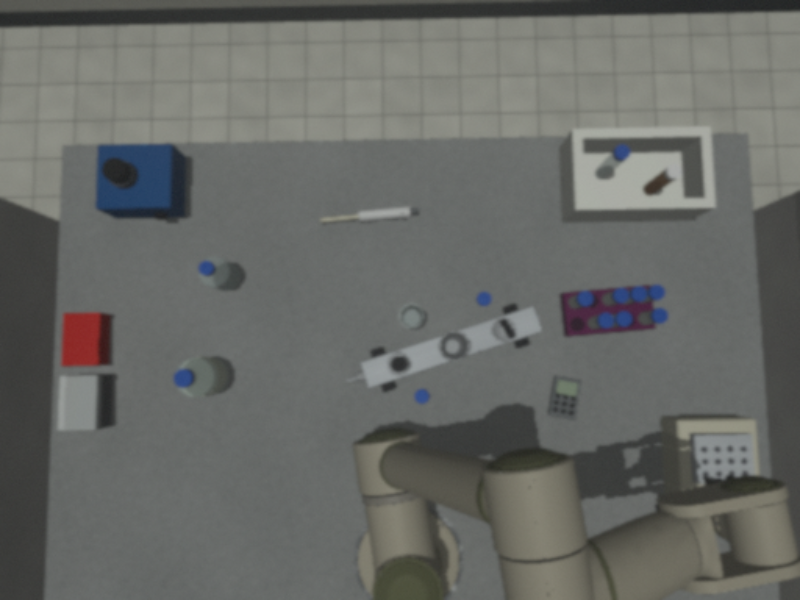

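View pics/scene0.png

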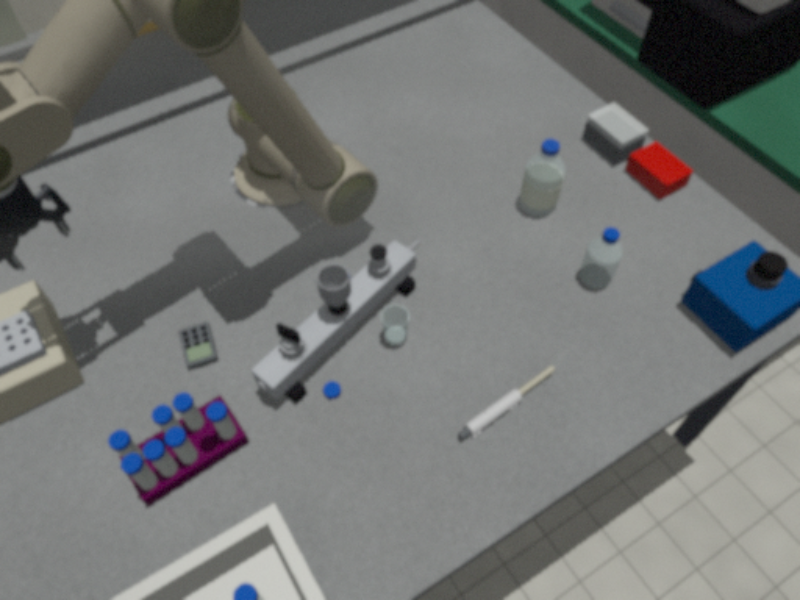

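Top view: plunger at about (400,363), funnel (455,345), thumbscrew (507,328). Scene view: plunger (378,252), bar (289,334). Next I'll enlarge both valves.

```bash
cat > h.py <<'E'
import numpy as np
def px2w(c,u,v,z):
    K,T=c["K"],c["T"]
    d=T[:3,:3]@np.array([(u-K[0,2])/K[0,0],-(v-K[1,2])/K[1,1],-1]);o=T[:3,3]
    return o+d*(z-o[2])/d[2]
E
python3 - <<'E'
import cv2,numpy as np
from h import *
t=np.load("top0.npz");s=np.load("scene0.npz")
a=cv2.resize(t["color"][190:260,225:355],(780,420),interpolation=cv2.INTER_CUBIC)   # 6x
cv2.imwrite("pics/crop_t.png",a)
b=cv2.resize(s["color"][145:245,155:275],(720,600),interpolation=cv2.INTER_CUBIC) #6x
cv2.imwrite("pics/crop_s.png",b)
k=1/1.5625
for c,n,p in((t,"plt",(400,363,141)),(t,"scr",(507,328,149)),(s,"pls",(378,252,141)),(s,"scrs",(289,334,140))):
    print(n,px2w(c,p[0]*k,p[1]*k,p[2]).round(1))
E
```

```text
plt [436.8   8.5 141. ]
scr [ 506.  -213.6  149. ]
pls [442.3  10.9 141. ]
scrs [ 514.6 -216.1  140. ]
```

View pics/crop_t.png

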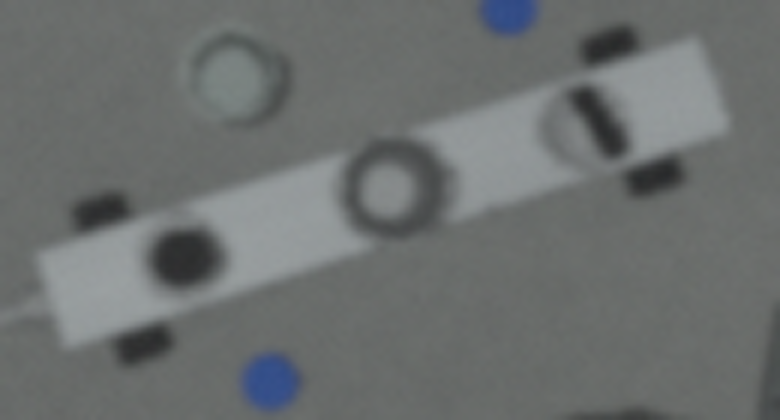

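View pics/crop_s.png

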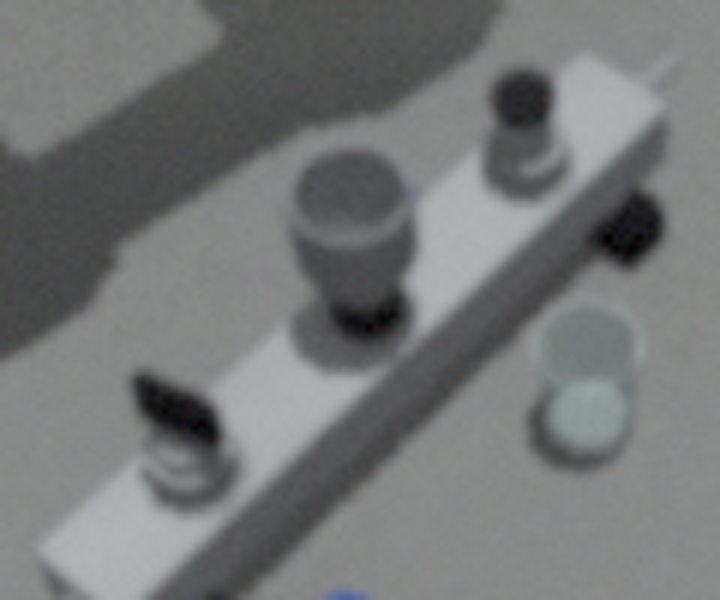

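Crop of the top view: plunger cap centre (185,257), bar from (578,92) to (620,152), centre (600,122). Crop of the scene view: cap top (522,92), bar centre (177,408).

```bash
cat >> h.py <<'E'
from scipy.spatial.transform import Rotation as R
def totool(s,p): return R.from_quat(s["eef_rot"]).inv().apply(np.array(p)-s["tcp_pos"])
E
python3 - <<'E'
from station import *
from h import *
t=np.load("top0.npz");s=np.load("scene0.npz")
f=lambda x,o:o+(x+.5)/6-.5
T=lambda x,y,z:px2w(t,f(x,225),f(y,190),z)
S=lambda x,y,z:px2w(s,f(x,155),f(y,145),z)
p1,p2=T(185,257,141),S(522,92,141);g1,g2=T(600,122,147),S(177,408,136)
e=T(578,92,149)-T(620,152,149)
print(p1,p2,g1,g2,"bar",e,np.degrees(np.arctan2(e[1],e[0])))
print("funnel",T(397,188,181),"dist",np.linalg.norm((p1-g1)[:2]),np.linalg.norm((p2-g2)[:2]))
d=T(45,255,80)-T(700,40,80);print("manif",np.degrees(np.arctan2(d[1],d[0])))
st=read_state();print(R.from_quat(st["eef_rot"]).as_matrix().round(3))
p=(p1+p2)/2;print(p,totool(st,[p[0],p[1],175]))
E
```

```text
[436.55010136  10.36062565 141.        ] [437.28876434  12.76717715 141.        ] [ 506.1016689 -214.282152   147.       ] [ 507.30035915 -215.76484803  136.        ] bar [32.59624027 21.61874777  0.        ] 33.55346215234344
funnel [ 471.20488178 -101.92782347  181.        ] dist 235.16334343749884 239.01571065870075
manif 107.37872857539236
[[ 0.935  0.354 -0.   ]
 [ 0.354 -0.935  0.001]
 [ 0.    -0.001 -1.   ]]
[436.91943285  11.5639014  141.        ] [ 412.6609807  -405.8340168    56.42251707]
```

Call:
drive_tool:
  targets: [41,-41,10,0,0,0,0,82,-81,10,0,0,0,0,124,-122,10,0,0,0,0,165,-162,10,0,0,0,0,206,-203,10,0,0,0,0,248,-243,10,0,0,0,0,289,-284,10,0,0,0,0,330,-325,10,0,0,0,0,371,-365,10,0,0,0,0,413,-406,10,0,0,0,0,413,-406,20,0,0,0,0,413,-406,20,0,0,0,0]

```text
time_s: 1.6
tcp_pos: [436.6, 11.5, 210.5]
eef_rot: [0.984, 0.18, -0.001, -0.0]
ft_force: [0.1, -0.2, 0.5]
opening: 0.1
grip_force: 0.0
```

```bash
python3 - <<'E'
from station import *
from h import *
import cv2
s=read_state();c=camera("wrist");print(s["tcp_pos"],s["q"],s["ft_force"],s["opening"])
np.savez("w1.npz",K=c["K"],H=c["hand_eye"],color=c["color"],z=c["range_z"],p=s["tcp_pos"],r=s["eef_rot"])
print(c["K"].tolist(),c["hand_eye"].round(3).tolist())
cv2.imwrite("pics/w1.png",cv2.resize(c["color"],(800,600)))
E
```

```text
[436.58644924  11.46066669 210.46996964] [-2.45977077e-01  2.02195724e-01  1.62402152e+00 -2.95659130e-04
  1.31771412e+00  9.62511601e-01] [ 0.14700687 -0.18531705  0.54160395] 0.13985416176775886
[[297.3186396354542, 0.0, 255.88426621164626], [0.0, 297.3186396354542, 196.04366337216314], [0.0, 0.0, 1.0]] [[0.001, 0.949, 0.316, 80.756], [1.0, -0.0, -0.002, -0.342], [-0.002, 0.316, -0.949, -142.387], [0.0, 0.0, 0.0, 1.0]]
```

View pics/w1.png

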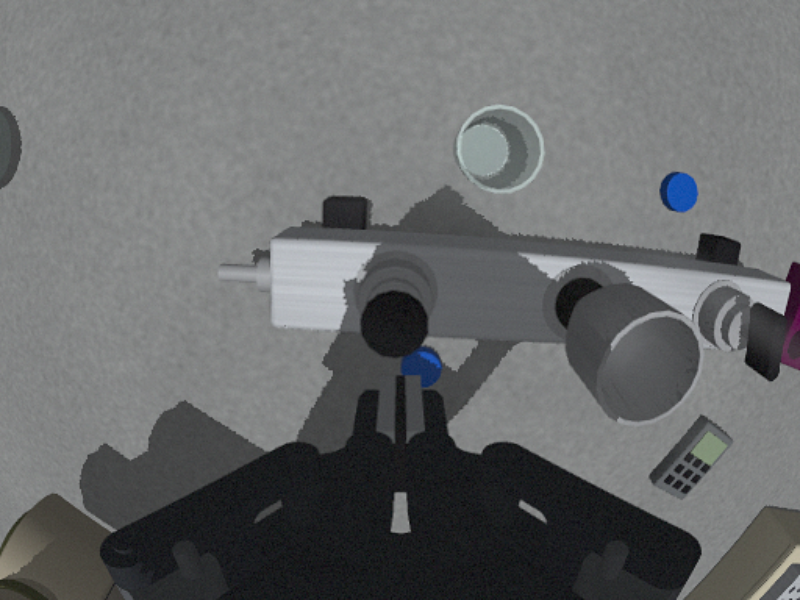

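Wrist view: plunger cap centre at (394,324), fingertips at (400,378), funnel at (635,365), the thumbscrew bar's top edge from (772,305) to (775,378) on the right.

```bash
cat >> h.py <<'E'
import cv2
def wpx(w,u,v,z):
    K,H=w["K"],w["H"]; x=np.array([u-K[0,2],v-K[1,2]])/K[0,0]; th=np.hypot(*x)
    d=np.r_[x[0]/th*np.sin(th),-x[1]/th*np.sin(th),-np.cos(th)]
    Rt=R.from_quat(w["r"]).as_matrix()
    o=Rt@H[:3,3]+w["p"]; d=Rt@H[:3,:3]@d
    return o+d*(z-o[2])/d[2]
E
python3 - <<'E'
from h import *
w=np.load("w1.npz");k=1/1.5625
st={"eef_rot":w["r"],"tcp_pos":w["p"]}
p=wpx(w,394*k,324*k,141);print(p,totool(st,p))
for q in((752,307),(786,312),(775,378),(748,365)):print(wpx(w,q[0]*k,q[1]*k,149))
print("rim",wpx(w,650*k,368*k,181))
print("tip",wpx(w,400*k,378*k,210))
g=np.uint8(cv2.cvtColor(w["color"],cv2.COLOR_BGR2GRAY)<35)
n,l,s,c=cv2.connectedComponentsWithStats(g);[print(s[i],c[i]) for i in range(1,n) if s[i][4]>300]
E
```

```text
[436.53719161  14.52717884 141.        ] [ 1.18571406 -2.80828166 69.47078696]
[ 520.4025726  -174.45166186  149.        ]
[ 529.17178582 -206.74332579  149.        ]
[ 489.11952406 -229.27364337  149.        ]
[ 488.67352812 -196.23075276  149.        ]
rim [471.37118598 -97.89180795 181.        ]
tip [443.31253296  14.03404577 210.        ]
[447 150  27  19 328] [459.31402439 158.33536585]
[356 178  29  32 398] [366.21105528 189.95477387]
[ 231  186   43   43 1370] [252.05036496 206.90364964]
[   64   240   385   144 27598] [257.67131676 334.27306327]
```

Call:
drive_tool:
  targets: [0,-1.5,25,0,0,0,0,0,-1.5,45,0,0,0,0,0,-1.5,58,0,0,0,0,0,-1.5,65,0,0,0,0,0,-1.5,70,0,0,0,0,0,-1.5,75,0,0,0,0,0,-1.5,79,0,0,0,0,0,-1.5,79,0,0,0,0]

```text
time_s: 2.65
tcp_pos: [436.9, 12.3, 132.8]
eef_rot: [0.984, 0.18, 0.0, 0.001]
ft_force: [-1.9, -3.6, 6.2]
opening: -0.1
grip_force: 3.4
```

Call:
drive_tool:
  targets: [0,0,2,0,0,0,0,0,0,4,0,0,0,0,0,0,5,0,0,0,0,0,0,6,0,0,0,0]

```text
time_s: 3.15
tcp_pos: [437.2, 12.3, 128.7]
eef_rot: [0.984, 0.18, 0.001, 0.001]
ft_force: [-11.7, -1.5, 36.5]
opening: -0.2
grip_force: 18.4
```

Call:
drive_tool:
  targets: [0,0,-0.8,0,0,0,0,0,0,-0.8,0,0,0,0,0,0,-0.8,0,0,0,0,0,0,-0.8,0,0,0,0]

```text
time_s: 3.65
tcp_pos: [437.1, 12.3, 128.9]
eef_rot: [0.984, 0.18, 0.001, 0.001]
ft_force: [-6.6, -4.0, 21.1]
opening: -0.2
grip_force: 10.4
```

Call:
drive_tool:
  targets: [0,0,-8,0,0,0,0,0,0,-20,0,0,0,0,0,0,-50,0,0,0,0,0,0,-86,0,0,0,0,-2,35,-86,0,0,0,0.3,-5,80,-86,0,0,-3,1,-8,125,-86,0,0,-6,1,-11,170,-86,0,0,-9,1,-14,215,-86,0,0,-13,1,-15,237,-86,0,0,-13,1,-15,237,-86,0,0,-13,1,-15,237,-86,0,0,-13,1]

```text
time_s: 5.15
tcp_pos: [506.3, -213.2, 213.2]
eef_rot: [0.957, 0.29, -0.0, -0.0]
ft_force: [0.2, -0.3, -0.5]
opening: 85.5
grip_force: 0.0
```

```bash
python3 - <<'E'
from station import *
from h import *
s=read_state();c=camera("wrist");print(s["tcp_pos"],s["q"],s["ft_force"],s["opening"])
np.savez("w2.npz",K=c["K"],H=c["hand_eye"],color=c["color"],z=c["range_z"],p=s["tcp_pos"],r=s["eef_rot"])
cv2.imwrite("pics/w2.png",cv2.resize(c["color"],(800,600)))
E
```

```text
[ 506.34918719 -213.199352    213.18342811] [-6.14226095e-01  3.93410126e-01  1.33106911e+00  3.59992303e-04
  1.41757751e+00  3.67438618e-01] [ 0.23821709 -0.29735916 -0.50247425] 85.52010753552781
```

View pics/w2.png

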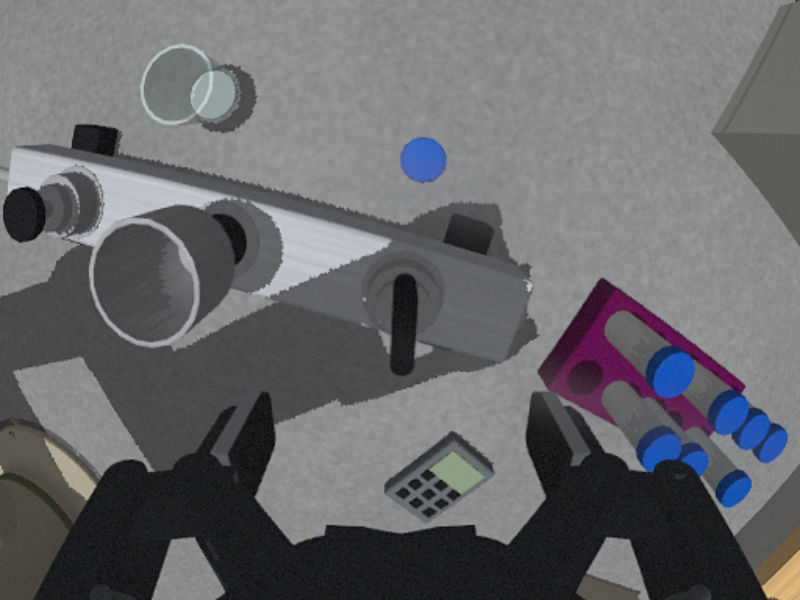

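Wrist view: bar top from (404,278) to (402,370), almost aligned with the fingers. The nearest rack tube cap is at (668,370).

```bash
python3 - <<'E'
from h import *
w=np.load("w2.npz");k=1/1.5625
st={"eef_rot":w["r"],"tcp_pos":w["p"]}
a=wpx(w,404*k,280*k,149);b=wpx(w,402*k,368*k,149);m=(a+b)/2;e=a-b
print(a,b,m,np.hypot(*e[:2]))
ta,tb=totool(st,a),totool(st,b);print(ta,tb,(ta+tb)/2,"ang tool deg",np.degrees(np.arctan2((ta-tb)[1],(ta-tb)[0])))
print("cap",totool(st,wpx(w,668*k,370*k,123)))
E
```

```text
[ 527.97952008 -200.90929569  149.        ] [ 490.22873757 -225.14205052  149.        ] [ 509.10412883 -213.0256731   149.        ] 44.85920181392233
[24.80229484  1.83505729 64.18650921] [-20.04930727   1.0093892   64.17955904] [ 2.37649379  1.42222324 64.18303413] ang tool deg 1.0546324151046804
cap [-39.09318157 169.76101467  90.08175968]
```

Call:
drive_tool:
  targets: [1.5,1.5,30,0,0,1,1,1.5,1.5,60,0,0,1,0.8,1.5,1.5,80,0,0,1,0.6,1.5,1.5,90,0,0,1,0.5,1.5,1.5,94,0,0,1,0.4,1.5,1.5,94,0,0,1,0.3,1.5,1.5,94,0,0,1,0.3,1.5,1.5,94,0,0,1,0.3]
  newtons: 30

```text
time_s: 6.2
tcp_pos: [508.8, -214.6, 119.6]
eef_rot: [0.959, 0.282, 0.0, 0.0]
ft_force: [0.8, 0.2, -0.0]
opening: 25.1
grip_force: 0.0
```

Call:
drive_tool:
  targets: [0,0,0,0,0,0,0.2,0,0,0,0,0,0,0.1,0,0,0,0,0,0,0,0,0,0,0,0,0,0,0,0,0,0,0,0,0,0,0,0,0,0,0,0]
  newtons: 30

```text
time_s: 6.95
tcp_pos: [508.2, -213.9, 119.4]
eef_rot: [0.959, 0.282, -0.0, -0.001]
ft_force: [-4.4, 3.4, 5.0]
opening: 11.4
grip_force: 31.0
```

```bash
python3 - <<'E'
from station import *
from h import *
s=read_state();c=camera("wrist");print(s)
cv2.imwrite("pics/w3.png",cv2.resize(c["color"],(800,600)))
E
```

```text
{'time_s': 6.95, 'q': array([-6.13258782e-01,  4.89680540e-01,  1.46617093e+00,  2.53941636e-04,
        1.18707296e+00,  3.86069894e-01]), 'qd': array([-0.00087529,  0.00015014,  0.00050874, -0.00056287,  0.00116687,
        0.00133876]), 'tau': array([ -1.07813481, -44.10844088, -20.57236075,  -0.2315161 ,
        -1.26114897,  -0.06045485]), 'tcp_pos': array([ 508.20044852, -213.90524159,  119.35976262]), 'eef_rot': array([ 9.59468274e-01,  2.81815852e-01, -3.22320403e-04, -5.94451261e-04]), 'ft_force': array([-4.3739976 ,  3.35572059,  4.99255005]), 'moment': array([ 0.54149337,  0.56354009, -0.08006216]), 'grip_force': 31.048362851142883, 'opening': 11.377798562215348}
```

View pics/w3.png

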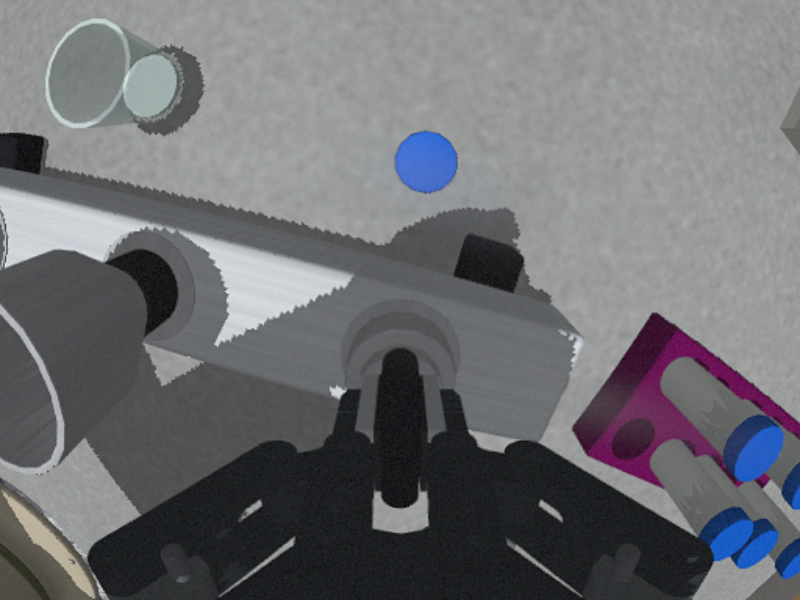

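Good grasp with the bar centred between the pads. I'll relieve the side load and turn clockwise.

Call:
drive_tool:
  targets: [0,-0.8,0,0,0,0,0,0,-0.8,0,0,0,4,0,0,-0.8,0,0,0,8,0,0,-0.8,0,0,0,12,0,0,-0.8,0,0,0,16,0,0,-0.8,0,0,0,20,0,0,-0.8,0,0,0,24,0,0,-0.8,0,0,0,24,0]
  newtons: 45

```text
time_s: 8.0
tcp_pos: [508.4, -214.6, 119.4]
eef_rot: [0.997, 0.076, 0.0, 0.001]
ft_force: [-1.1, -2.5, 2.9]
opening: 11.3
grip_force: 47.0
```

```bash
cat > st.py <<'E'
from station import *
from h import *
s=read_state();M=R.from_quat(s["eef_rot"]).as_matrix()
print(s["time_s"],"yaw",np.degrees(np.arctan2(M[1,0],M[0,0])),"q",s["q"].round(3),"mom",s["moment"].round(3),"F",s["ft_force"].round(1),s["opening"],s["tcp_pos"].round(1))
E
python3 st.py
```

```text
8.0 yaw 8.750212299371832 q [-6.140e-01  4.890e-01  1.467e+00 -1.000e-03  1.184e+00  8.050e-01] mom [-0.5    0.282 -0.007] F [-1.1 -2.5  2.9] 11.326197493447964 [ 508.4 -214.6  119.4]
```

Call:
drive_tool:
  targets: [0,0,0,0,0,3,0,0,0,0,0,0,6,0,0,0,0,0,0,9,0,0,0,0,0,0,12,0,0,0,0,0,0,12,0]

```text
time_s: 8.62
tcp_pos: [508.5, -214.9, 119.4]
eef_rot: [1.0, -0.028, 0.0, 0.001]
ft_force: [-2.1, -4.5, 2.3]
opening: 10.9
grip_force: 46.9
```

```bash
python3 st.py
```

```text
8.625 yaw -3.218516357760811 q [-6.140e-01  4.890e-01  1.466e+00 -1.000e-03  1.184e+00  1.014e+00] mom [-0.726  0.189 -0.043] F [-2.1 -4.5  2.3] 10.933719453674902 [ 508.5 -214.9  119.4]
```

Call:
drive_tool:
  targets: [0,0.6,0,0,0,3,0,0,0.6,0,0,0,6,0,0,0.6,0,0,0,9,0,0,0.6,0,0,0,12,0,0,0.6,0,0,0,12,0]

```text
time_s: 9.25
tcp_pos: [508.4, -215.0, 119.7]
eef_rot: [0.992, -0.128, 0.0, 0.002]
ft_force: [-1.7, -2.9, 5.2]
opening: 11.4
grip_force: 149.5
```

```bash
python3 st.py
```

```text
9.25 yaw -14.700484716632634 q [-0.613  0.489  1.466 -0.003  1.184  1.216] mom [-0.457  0.303  4.145] F [-1.7 -2.9  5.2] 11.357283395834742 [ 508.4 -215.   119.7]
```

Seated: the moment has jumped. I'll ease off to see where it drops.

Call:
drive_tool:
  targets: [0,0,0,0,0,-2,0,0,0,0,0,0,-2,0]

```text
time_s: 9.5
tcp_pos: [508.5, -215.0, 119.6]
eef_rot: [0.994, -0.112, 0.0, 0.001]
ft_force: [-2.2, -4.0, 5.5]
opening: 11.4
grip_force: 126.7
```

```bash
python3 st.py
```

```text
9.5 yaw -12.83842890266693 q [-0.614  0.489  1.466 -0.002  1.184  1.182] mom [-0.567  0.305  3.466] F [-2.2 -4.   5.5] 11.388854052113913 [ 508.5 -215.   119.6]
```

Call:
drive_tool:
  targets: [0,0,0,0,0,-1,0,0,0,0,0,0,-1,0]

```text
time_s: 9.75
tcp_pos: [508.5, -215.0, 119.6]
eef_rot: [0.995, -0.104, 0.0, 0.001]
ft_force: [-2.3, -4.3, 6.0]
opening: 11.3
grip_force: 115.2
```

```bash
python3 st.py
```

```text
9.75 yaw -11.894265866152127 q [-0.614  0.489  1.466 -0.002  1.184  1.165] mom [-0.582  0.314  3.146] F [-2.3 -4.3  6. ] 11.253473151131171 [ 508.5 -215.   119.6]
```

Call:
drive_tool:
  targets: [0,0,0,0,0,-3,0,0,0,0,0,0,-6,0,0,0,0,0,0,-6,0]

```text
time_s: 10.12
tcp_pos: [508.4, -215.0, 119.4]
eef_rot: [0.999, -0.054, 0.0, 0.001]
ft_force: [-1.4, -3.9, 3.8]
opening: 11.5
grip_force: 55.7
```

```bash
python3 st.py
```

```text
10.125 yaw -6.212196493966597 q [-6.140e-01  4.900e-01  1.466e+00 -1.000e-03  1.184e+00  1.065e+00] mom [-0.714  0.183  1.245] F [-1.4 -3.9  3.8] 11.547598445386459 [ 508.4 -215.   119.4]
```

Call:
drive_tool:
  targets: [0,0,0,0,0,-1.5,0,0,0,0,0,0,-1.5,0]

```text
time_s: 10.38
tcp_pos: [508.4, -215.0, 119.4]
eef_rot: [0.999, -0.042, 0.001, 0.0]
ft_force: [-1.2, -5.3, 5.6]
opening: 11.4
grip_force: 47.7
```

```bash
python3 st.py
```

```text
10.375 yaw -4.784467047456288 q [-0.614  0.49   1.466 -0.     1.184  1.04 ] mom [-0.845  0.188  0.67 ] F [-1.2 -5.3  5.6] 11.373971175740882 [ 508.4 -215.   119.4]
```

Zero moment falls at yaw ≈ -3.1°, so that is the seat. I'll back off to yaw ≈ 86.9°.

Call:
drive_tool:
  targets: [0,0.3,0,0,0,-4,0,0,0.6,0,0,0,-12,0,0,0.6,0,0,0,-20,0,0,0.6,0,0,0,-28,0,0,0.6,0,0,0,-36,0,0,0.6,0,0,0,-44,0,0,0.6,0,0,0,-52,0,0,0.6,0,0,0,-60,0,0,0.6,0,0,0,-68,0,0,0.6,0,0,0,-76,0,0,0.6,0,0,0,-82,0,0,0.6,0,0,0,-87,0]

```text
time_s: 11.88
tcp_pos: [506.9, -213.0, 119.3]
eef_rot: [0.753, 0.658, 0.0, -0.003]
ft_force: [-7.7, 6.1, 12.2]
opening: 11.1
grip_force: 48.5
```

```bash
python3 st.py
```

```text
11.875 yaw 82.32751858769943 q [-0.614  0.488  1.468  0.002  1.189 -0.481] mom [ 0.853  1.254 -0.057] F [-7.7  6.1 12.2] 11.146402627282647 [ 506.9 -213.   119.3]
```

Call:
drive_tool:
  targets: [0.8,-0.8,-0.3,0,0,-2,0,1.6,-1.6,-0.6,0,0,-4,0,1.6,-1.6,-0.6,0,0,-4.5,0,1.6,-1.6,-0.6,0,0,-4.5,0]

```text
time_s: 12.38
tcp_pos: [506.6, -212.9, 119.4]
eef_rot: [0.727, 0.686, 0.0, -0.001]
ft_force: [-2.5, 0.7, 1.2]
opening: 11.5
grip_force: 46.7
```

```bash
python3 - <<'E'
exec(open("st.py").read())
c=camera("wrist");cv2.imwrite("pics/w4.png",cv2.resize(c["color"],(800,600)))
E
```

```text
12.375 yaw 86.69338680687297 q [-6.140e-01  4.870e-01  1.472e+00  1.000e-03  1.184e+00 -5.560e-01] mom [-0.071  0.22   0.026] F [-2.5  0.7  1.2] 11.464251310828748 [ 506.6 -212.9  119.4]
```

View pics/w4.png

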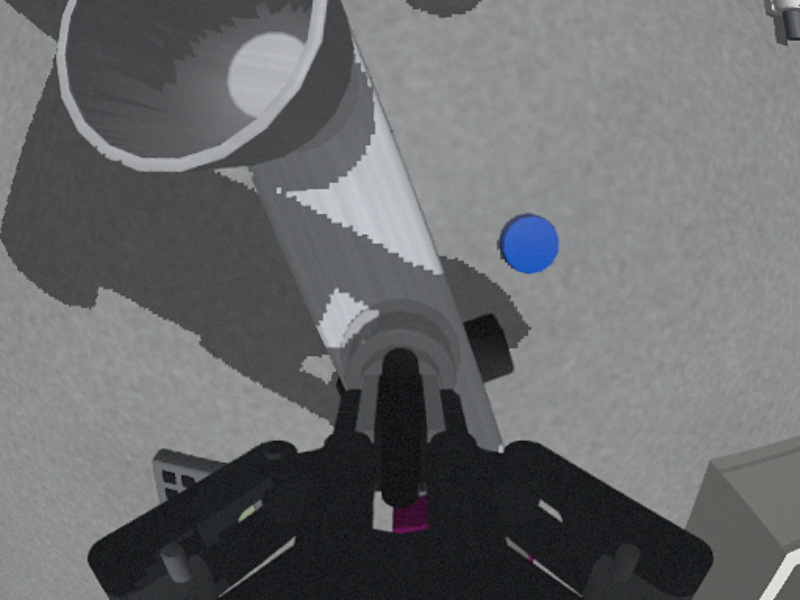

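The bar is still held straight between the pads, with yaw 86.7° against a seat of -3.1° (89.8°). Handing in now.

```bash
python3 -c "
from station import *
print(close_job())"
```

```text
the job is handed in; nothing more can be done
None
```

I vented the manifold, then seated the thumbscrew, backed it off about 89.8° by the wrist readings and handed the job in still gripping it; while finding the seat I turned about 11° past it, reaching 4.1 N m against the stop.

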